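# Press a dowel home with ratchet tongs

### The job

The ratchet tongs clamped on their bench stand have a wooden grip block between the jaws, with a dowel sticking out of its side. Squeeze the two handles together, evenly and without forcing them, until the last of the three ratchet teeth catches, so that the dowel is pressed in flush and the tongs stay shut when you let go. Then press the left handle's thumb plate gently down and ease it outwards, so that the teeth part and the handles spring fully open again, and leave everything else on the bench as it lies.

Things in the scene. Friction and masses are not known exactly. Their poses are not given: they have to be found in the camera images.
- press: the stand, bolted down: green plate 170 x 100 x 12 mm with a post. Origin on the bench below the tongs' pivot; z up, -x along the handles (to the robot, turned up to 0.4 rad), +x to the jaws, +y to the left handle. The tongs lie level, clamped on the post: their swivel and height vary (0.07 rad, 6 mm either way from nominal) and no pose tells them. Over 25 N bends a bar or the plate.
- tongs (a joint): closing angle of each handle (rad). The two are geared: both swing alike, opposite ways, about the tongs' own midline, against an opening spring. 0 open, 0.055 first tooth rubs, 0.079 / 0.105 / 0.131 held by the first / second / last tooth, 0.14 hard stop; to catch, each tooth must be passed by 0.002. Even squeezing at the grip points takes 2 N per handle at first, 10 to 16 N at the last tooth.
- grip_mid (a point): nominal midpoint between the handles' grip points, 92 mm behind the pivot, 60 mm above the bench; the true one lies up to 6.5 mm to either side and 6 mm up or down. Handles (left_bar, right_bar): steel, 8 mm wide, 10 mm high, with free bench below; over their outsides 55 mm when open, 30 mm when held, 28.5 mm at the hard stop. A finger that pushes alone, off the midline, needs twice the force.
- plate_held (a point): nominal top centre of thumb_plate (34 x 34 x 4 mm, at the left handle's rear end, out to its left) while held by the last tooth; true up to 13 mm sideways (2 mm per mm of grip_mid), 6 mm up or down. It must go down 5 mm (5 N at first, 7 to 9 N at the end; hard stop at 7 mm), then swings 24 mm left; a finger's friction may hold it: ease it 20 mm left (+y) while down, or it catches again.
- pin (a joint): how far the dowel (12 mm thick, pale wood) has been pushed in (m); it starts at 0 to 0.002, is flush with the block at 0.008 and stays where it is pushed. Held by the second tooth it is still about 2 mm short; held by the last tooth it is flush.
- pin_nominal (a point): nominal place of the dowel's end at the start, left of the grip block (60 x 30 x 38 mm) between the jaws
- spare_block: bystander: a loose grip block 60 x 30 x 38 mm beside the tongs, origin under its centre
- knob_blank: bystander: a turned wooden knob, 38 mm across, 50 mm high, beside the tongs, origin under its centre
- screwdriver: bystander: a screwdriver lying beside the handles, along its x
- mallet: bystander: a hammer lying on the right
- bench_brush: bystander: a hand brush lying on the left
- turned_bowl: bystander: a wooden bowl 120 mm across, 50 mm high, on the left
- wood_hoop: bystander: a wooden hoop 110 mm across, 22 mm high, on the right

How it is judged (in metres and radians):
On the way, in this order (a step that is already met when the one before it is completed fails the run):
1. the tongs hold themselves shut on the last tooth, nothing touching the handles, with the dowel flush (value of joint tongs above 0.122 rad and value of joint pin above 0.0067 m and contact force between the fingers and press below 0.1 N), for 0.4 s.
2. the teeth are released and the handles have sprung fully open (value of joint tongs below 0.012 rad), for 0.2 s.
At the end, for the whole second after the job is handed in: The dowel is flush with the block (pushed in by more than 6.7 mm of 8 mm), the handles are fully open and still (within 0.012 rad of open), and no bystander has been shifted by more than 25 mm (value of joint tongs below 0.012 rad and value of joint pin above 0.0067 m and velocity of joint tongs below 0.1 rad/s); the robot touches nothing.
It fails at once if a handle or the thumb plate is forced with more than 25 N (contact force between any of the fingers, the arm and left_bar above 25 N or contact force between any of the fingers, the arm and thumb_plate above 25 N or contact force between any of the fingers, the arm and right_bar above 25 N).
It fails at once if a bystander is shifted by more than 25 mm (distance of any of spare_block, knob_blank, screwdriver, mallet, bench_brush, turned_bowl, wood_hoop from where it was at the start of the episode above 0.025 m).
It also fails if it takes over 58 s, if anything falls off the work surface, if the arm or the gripper's body presses on something with over 40 N, if the wrist force passes 120 N, or if a joint passes its speed limit or range.

### The arm

A 7-joint arm with a two-finger parallel gripper is mounted at the origin on the work surface. World frame = base frame: x ahead of the robot, y to its left, z up, the work surface at z = 0. Lengths are in m, angles in degrees, forces in N, time in s.
With the tool pointing down it reaches from about 0.425 to 0.875 m from the base axis. Payload 4.7 kg.
Tool frame: the origin (TCP) lies midway between the tips of the shut fingers; the grasp point (between the pads) lies env.grip_point_offset behind it (env.grip_point_offset is the distance from the TCP to the grasp point, in m); z points along the fingers, y is the line along which they close (so a half turn about z gives the same grasp; the last joint's range is limited). The gripper opens to 87 mm and grips with 3 to 60 N. Pads are 19 mm wide; open, the fingers measure 117 mm over their backs; the gripper's body (75 mm by 190 mm) begins 51 mm behind the grasp point.
Start: joints at [-72.015, 18.392, -4.016, 83.108, 1.295, 78.541, -3.26], TCP at [0.192, 0.621, 0.223] pointing down, gripper open.
Joint ranges: [-163.93, 163.93], [-17.29, 119.83], [-79.2, 71.16], [3.27, 140.29], [-89.18, 269.18], [5.43, 117.66], [-154.24, 154.24]. Speed limits (degrees/s): [147.25, 147.25, 180, 180, 180, 180, 180].

### API

Orientations are given as [roll, pitch, yaw] about the fixed x, y, z axes, in that order (R = Rz(yaw) Ry(pitch) Rx(roll)).
In Python, from cell import env gives the robot as it stands.
- The arm moves only by the shell command python3 -m creep 'ROWS' [FORCE]. ROWS is a JSON object of lists of equal length, an entry for each row: "translation": the shift along the tool's x, y, z in units of 0.08 m (1.0 is 0.08 m), a list of three; "turn": the turn, a rotation vector about the tool's x, y, z in units of 180 degrees (1.0 is 180 degrees), a list of three; "grip": the opening, from 0 (shut) to 1 (fully open). In form: {"translation": [[x, y, z], ...], "turn": [[ax, ay, az], ...], "grip": [grip, ...]}. A call has 1 to 5 rows; each row shifts and turns the commanded pose from where the row before left it, along the tool's axes as they then stand; what a row does not reach is not made up. A row lasts 1/8 s, in which the tool goes at most 62.5 mm and 10.7 degrees, less where a joint would pass 70% of its speed; a pose out of reach is approached as far as the arm can. A call with a number of a shift or a turn outside -1 to 1 is refused whole. A call with a gripper value outside its range is refused whole. The fingers move at their own pace and stop on an object; FORCE is the grip in N (left out, the last holds). Time passes only in rows, so rows that do not move let the fingers close. It gives the time, the measured TCP pose, the force, the opening and the grip force at its end, in the units of the state.
- env.get_obs(): the state, without advancing time (a new reading comes with each control period).
- env.read_camera(name): name is "scene" or "top" or "wrist"; returns a dict with "frame" (480x640x3 uint8, red, green, blue), "z_map" (480x640 float32, m along the optical axis (not along the pixel's ray), 0 where there is no reading), "K" (3x3 intrinsics, pixels), "D" ([k1, k2, p1, p2, k3] as OpenCV has them; the pictures are not rectified), "rvec" (rotation vector, rad) and "tvec" (3), from world to camera coordinates, as OpenCV has them. Camera axes: x right, y down, z forward; pixel columns grow to the right and rows downward; lengths in m; the calibration is good to about 2 mm. A picture is of the moment at which its call begins.
- env.sign_off(): hands the job in; it is judged then, once.
The state is a dict: "time_s": time; "qpos": joint angles; "joint_velocities": joint speeds; "effort": joint torques, N m; "tool_pos": TCP position; "tool_rot": TCP orientation; "force": force on the tool from outside, world axes, zero at the start; "wrist_torque": the same for the moment, N m; "grip_width": finger opening in m; "grasp_force": force on a finger pad.
Only numpy, scipy, OpenCV 4.12 (cv2) and the standard library are available. Lean on these libraries where they do the work, as an engineer would, in place of code of your own. Each camera call takes 0.05 s, during which the arm holds its last target. There are 200 camera calls.

## Working session

There is one attempt and no reset: what is moved stays moved. The work goes in short steps, Python scripts to look and compute and a shell command to move; the robot and the scene stay as the last step left them, time stands still between calls to the robot, and variables do not carry over. Pictures are saved under pics/ and viewed, at most 10 in all, crops included, and the job is handed in when it is done.

```bash
mkdir -p pics; ls; cat > h.py <<'E'
import numpy as np, cv2
from cell import env
def cam(n):
    c=env.read_camera(n); c['R']=cv2.Rodrigues(np.array(c['rvec'],float))[0]; c['t']=np.array(c['tvec'],float).reshape(3); return c
def save(c,name,crop=None,s=1):
    f=c['frame'][:,:,::-1]
    if crop: x0,y0,x1,y1=crop; f=f[y0:y1,x0:x1]
    cv2.imwrite('pics/'+name,cv2.resize(f,None,fx=s,fy=s,interpolation=cv2.INTER_CUBIC))
def ray(c,px,z):
    p=cv2.undistortPoints(np.array(px,float).reshape(-1,1,2),np.array(c['K']),np.array(c['D'])).reshape(-1,2)
    d=np.c_[p,np.ones(len(p))]@c['R']; o=-c['R'].T@c['t']
    return o+d*((z-o[2])/d[:,2])[:,None]
def cloud(c):
    v,u=np.mgrid[0:480,0:640]; p=cv2.undistortPoints(np.c_[u.ravel(),v.ravel()].astype(float).reshape(-1,1,2),np.array(c['K']),np.array(c['D'])).reshape(-1,2)
    z=c['z_map'].ravel()[:,None]; P=(np.c_[p,np.ones(len(p))]*z-c['t'])@c['R']; P[z[:,0]==0]=np.nan
    return P.reshape(480,640,3)
E
python3 - <<'E'
from h import *
for n in('scene','top'):
    c=cam(n); save(c,n+'0.png'); print(n,-c['R'].T@c['t'])
o=env.get_obs(); print(o,env.grip_point_offset)
E
```

```text
pics
scene [ 1.13457997 -0.82240547  1.02505688]
top [ 0.40133299 -0.00739402  1.71755555]
{'time_s': 0.1, 'qpos': array([-72.01443657,  18.43436397,  -4.0165392 ,  83.16856841,
         1.29645474,  78.54280169,  -3.26225882]), 'joint_velocities': array([ 0.00976121, -0.12874715,  0.00921723, -0.2465805 , -0.00121138,
       -0.09542578,  0.01673018]), 'effort': array([-1.18050102e-03, -4.92574561e+01, -4.06463323e-01, -3.13394880e+01,
       -6.41904655e-02,  3.95370182e-02,  7.61593446e-05]), 'tool_pos': array([0.19186342, 0.62050137, 0.22157039]), 'tool_rot': array([-1.79899588e+02,  6.72104691e-03,  1.62823039e+02]), 'force': array([-0.3022244 ,  0.26415493, -0.08797769]), 'wrist_torque': array([-0.03553454,  0.0108305 ,  0.03531814]), 'grasp_force': 0.0, 'grip_width': 0.08699903396477449} 0.0187
```

View pics/top0.png

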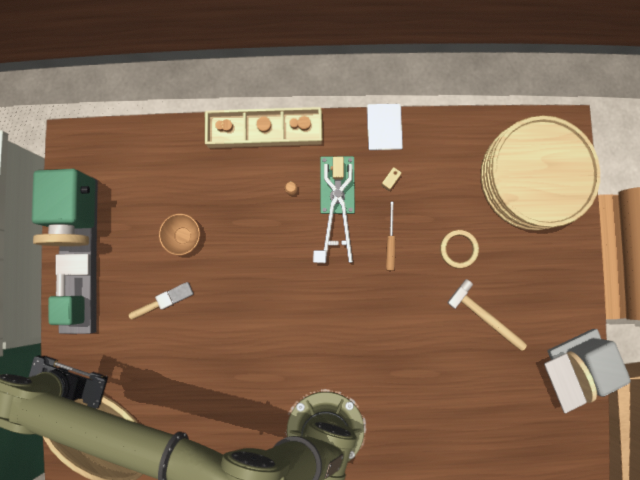

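View pics/scene0.png

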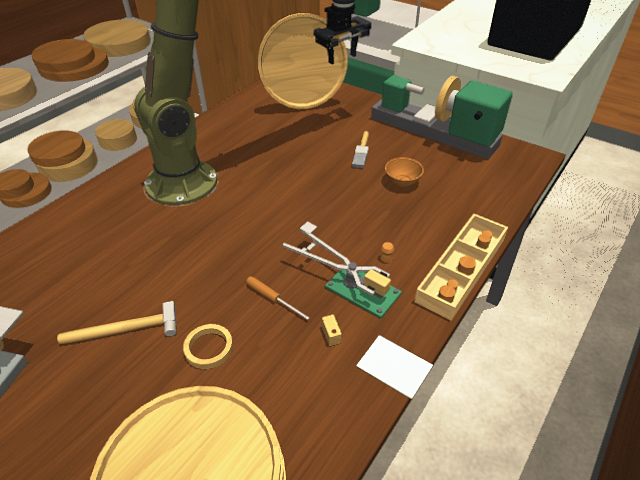

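The top view shows the tongs' pivot at about (338,192), the handles running down to (325,250) and (350,262), and the thumb plate at (320,257). The scene view agrees. The screwdriver lies at (391,240), about 4 cm to the right of the handles. Next I'll measure with colour and depth.

```bash
python3 - <<'E'
from h import *
c=cam('top'); P=cloud(c); hsv=cv2.cvtColor(c['frame'],cv2.COLOR_RGB2HSV)
g=cv2.inRange(hsv,(65,80,40),(95,255,255)); g[:, :300]=0; g[:,370:]=0; g[:150]=0; g[225:]=0
r=cv2.minAreaRect(cv2.findNonZero(g)); b=cv2.boxPoints(r); w=ray(c,b,0.012); print('green',w[:,:2].round(4).tolist(), w.mean(0))
m=((hsv[:,:,1]<60)&(hsv[:,:,2]>120)).astype(np.uint8); m[:190]=0;m[275:]=0;m[:,:305]=0;m[:,365:]=0
for v in range(196,270,4):
    u=np.flatnonzero(m[v])
    if len(u)==0: continue
    for s in np.split(u,np.flatnonzero(np.diff(u)>1)+1):
        q=ray(c,[[s.mean(),v]],0.06)[0]; print(v,s[0],s[-1],q[:2].round(4),np.nanmedian(P[v,s,2]).round(3))
E
```

```text
green [[0.6294, -0.0081], [0.7793, -0.0284], [0.7681, -0.1094], [0.6184, -0.0882]] [ 0.69879299 -0.05850347  0.012     ]
196 330 341 [ 0.6668 -0.0468] 0.063
196 344 344 [ 0.6662 -0.071 ] 0.02
200 331 343 [ 0.6552 -0.0508] 0.063
204 330 335 [ 0.644  -0.0377] 0.061
204 340 345 [ 0.6433 -0.0661] 0.059
208 322 326 [ 0.6331 -0.0132] 0.015
208 330 333 [ 0.6326 -0.0345] 0.058
208 341 345 [ 0.6318 -0.0672] 0.054
208 348 352 [ 0.6313 -0.087 ] 0.013
212 329 333 [ 0.6212 -0.0328] 0.059
212 342 346 [ 0.6203 -0.0697] 0.062
216 328 332 [ 0.6098 -0.0297] 0.062
216 342 346 [ 0.6088 -0.0693] 0.061
220 328 331 [ 0.5985 -0.0279] 0.062
220 343 346 [ 0.5974 -0.0704] 0.063
224 327 331 [ 0.5871 -0.0262] 0.057
224 343 347 [ 0.586  -0.0715] 0.06
228 327 330 [ 0.5757 -0.0245] 0.061
228 344 347 [ 0.5745 -0.0726] 0.031
232 326 329 [ 0.5645 -0.0214] 0.026
232 345 348 [ 0.5631 -0.0751] 0.066
236 325 329 [ 0.5531 -0.0197] 0.059
236 345 348 [ 0.5518 -0.0748] 0.057
240 325 329 [ 0.5418 -0.0194] 0.059
240 342 349 [ 0.5405 -0.0716] 0.003
244 324 337 [ 0.5302 -0.029 ] 0.052
244 342 349 [ 0.5292 -0.0713] 0.062
248 324 327 [ 0.5193 -0.0146] 0.064
248 347 350 [ 0.5177 -0.0794] 0.063
252 313 326 [0.5084 0.0026] 0.066
252 347 350 [ 0.5064 -0.0791] 0.062
256 313 325 [0.4972 0.0043] 0.066
256 348 351 [ 0.495  -0.0816] 0.061
260 313 325 [0.4859 0.0045] 0.067
260 348 352 [ 0.4837 -0.0827] 0.061
```

```bash
T='[-0.5,-0.47,0]'; python3 -m creep '{"translation":[[-0.5,-0.47,0],[-0.5,-0.47,0],[-0.5,-0.47,0],[-0.5,-0.47,0],[-0.5,-0.47,0]],"turn":[[0,0,0],[0,0,0],[0,0,0],[0,0,0],[0,0,0]],"grip":[1,1,1,1,1]}'
python3 -m creep '{"translation":[[-0.5,-0.47,0],[-0.5,-0.47,0],[-0.5,-0.47,0],[-0.5,-0.47,0],[-0.5,-0.47,0]],"turn":[[0,0,0],[0,0,0],[0,0,0],[0,0,0],[0,0,0]],"grip":[1,1,1,1,1]}'
```

```text
time_s: 0.78
tool_pos: [0.3282, 0.3805, 0.2224]
tool_rot: [180.0, 0.0, 162.8]
force: [0.4, -0.8, 0.5]
grip_width: 0.0869
grasp_force: 0.0
time_s: 1.4
tool_pos: [0.4636, 0.142, 0.2226]
tool_rot: [180.0, 0.0, 162.8]
force: [0.8, 0.3, 0.8]
grip_width: 0.0869
grasp_force: 0.0
```

```bash
python3 -m creep '{"translation":[[-0.5,-0.47,0],[-0.5,-0.47,0],[-0.5,-0.47,0],[-0.5,-0.47,0],[0,0,0]],"turn":[[0,0,0],[0,0,0],[0,0,0],[0,0,-0.041],[0,0,-0.041]],"grip":[1,1,1,1,1]}'
python3 -m creep '{"translation":[[0,0,0],[0,0,0]],"turn":[[0,0,0],[0,0,0]],"grip":[1,1]}'
python3 - <<'E'
from h import *
c=cam('wrist'); save(c,'w0.png'); print(-c['R'].T@c['t'],c['R'][2])
E
```

```text
time_s: 2.02
tool_pos: [0.5722, -0.0531, 0.2222]
tool_rot: [-179.8, -0.0, 177.4]
force: [-0.2, 1.0, -0.3]
grip_width: 0.087
grasp_force: 0.0
time_s: 2.28
tool_pos: [0.5713, -0.0463, 0.2224]
tool_rot: [180.0, -0.0, 177.6]
force: [1.2, 0.1, 0.3]
grip_width: 0.087
grasp_force: 0.0
[ 0.49521741 -0.04295968  0.38512019] [ 0.2766463  -0.01023619 -0.96091729]
```

View pics/w0.png

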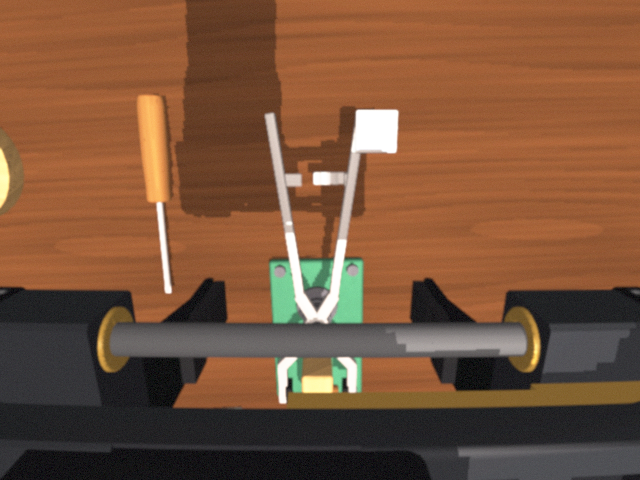

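```bash
python3 - <<'E'
from h import *
c=cam('wrist'); P=cloud(c); hsv=cv2.cvtColor(c['frame'],cv2.COLOR_RGB2HSV)
m=((hsv[:,:,1]<60)&(hsv[:,:,2]>120))&(P[:,:,2]>0.04)&(P[:,:,2]<0.085)
np.save('m.npy',m)
Q=P[m]; print(len(Q), Q.min(0),Q.max(0))
for x in np.arange(.47,.67,.01):
    s=Q[abs(Q[:,0]-x)<.002]
    if len(s)<3: continue
    y=np.sort(s[:,1]); g=np.split(y,np.flatnonzero(np.diff(y)>.003)+1)
    print(round(x,3),[(round(a[0],4),round(a[-1],4),round(float(np.median(s[(s[:,1]>=a[0])&(s[:,1]<=a[-1]),2])),4)) for a in g if len(a)>2])
E
```

```text
7149 [ 0.47877921 -0.0936972   0.04171642] [0.75913324 0.02213304 0.07184859]
0.48 [(np.float64(-0.0851), np.float64(-0.0777), 0.064), (np.float64(-0.0111), np.float64(0.0221), 0.0666)]
0.49 [(np.float64(-0.0848), np.float64(-0.0766), 0.0645), (np.float64(-0.012), np.float64(0.0212), 0.0668)]
0.5 [(np.float64(-0.0835), np.float64(-0.0757), 0.0645), (np.float64(-0.0139), np.float64(0.0215), 0.0667)]
0.51 [(np.float64(-0.0825), np.float64(-0.0748), 0.0647), (np.float64(-0.0157), np.float64(0.0206), 0.0668)]
0.52 [(np.float64(-0.0816), np.float64(-0.0738), 0.0643), (np.float64(-0.0175), np.float64(-0.0091), 0.0646)]
0.53 [(np.float64(-0.0806), np.float64(-0.0594), 0.0608), (np.float64(-0.0476), np.float64(-0.011), 0.051)]
0.54 [(np.float64(-0.0796), np.float64(-0.0599), 0.0638), (np.float64(-0.048), np.float64(-0.0129), 0.0509)]
0.55 [(np.float64(-0.0785), np.float64(-0.0707), 0.0643), (np.float64(-0.0229), np.float64(-0.0148), 0.0647)]
0.56 [(np.float64(-0.0775), np.float64(-0.0696), 0.0644), (np.float64(-0.0245), np.float64(-0.0167), 0.0644)]
0.57 [(np.float64(-0.0764), np.float64(-0.
[... 407 characters left out ...]
loat64(-0.0727), np.float64(-0.0647), 0.0643), (np.float64(-0.0337), np.float64(-0.0257), 0.0645)]
0.62 [(np.float64(-0.0717), np.float64(-0.0635), 0.0644), (np.float64(-0.0351), np.float64(-0.0278), 0.0643)]
0.63 [(np.float64(-0.0705), np.float64(-0.063), 0.0644), (np.float64(-0.0364), np.float64(-0.029), 0.0642)]
0.64 [(np.float64(-0.0702), np.float64(-0.06), 0.064), (np.float64(-0.0404), np.float64(-0.0302), 0.0644)]
0.65 [(np.float64(-0.0679), np.float64(-0.0549), 0.0642), (np.float64(-0.0464), np.float64(-0.0323), 0.0642)]
0.66 [(np.float64(-0.0628), np.float64(-0.0392), 0.0642)]
0.67 [(np.float64(-0.0638), np.float64(-0.0566), 0.0565), (np.float64(-0.0471), np.float64(-0.038), 0.0577)]
```

The wrist view shows both bars: the right from (270,115) to (318,320), the left from (355,150). The plate is at (377,131). The widths check out: 55 mm over the outsides at x≈0.580 and a plate 34 mm wide. The midline runs at yaw −2.6° through (0.580, −0.048), with the bar tops at z=0.0645.

```bash
python3 -m creep '{"translation":[[-0.11,-0.02,0],[0,0,0.6],[0,0,0.6],[0,0,0.4],[0,0,0]],"turn":[[0,0,0],[0,0,0],[0,0,0],[0,0,0],[0,0,0]],"grip":[1,1,1,1,1]}' 20
python3 -m creep '{"translation":[[0,0,0]],"turn":[[0,0,0]],"grip":[1]}'
```

```text
time_s: 3.0
tool_pos: [0.5786, -0.049, 0.0921]
tool_rot: [-180.0, -0.3, 177.6]
force: [0.6, -0.5, 0.7]
grip_width: 0.087
grasp_force: 0.0
time_s: 3.12
tool_pos: [0.5816, -0.0493, 0.096]
tool_rot: [-180.0, 0.1, 177.6]
force: [0.5, 0.5, 0.5]
grip_width: 0.0869
grasp_force: 0.0
```

```bash
python3 -m creep '{"translation":[[0,0.012,0.4],[0,0,0.28],[0,0,0],[0,0,0],[0,0,0]],"turn":[[0,0,0],[0,0,0],[0,0,0],[0,0,0],[0,0,0]],"grip":[1,1,0.8,0.7,0.68]}' 20
python3 - <<'E'
from h import *
c=cam('wrist'); save(c,'w1.png'); o=env.get_obs(); print(o['tool_pos'],o['force'],o['grip_width'])
E
```

```text
time_s: 3.75
tool_pos: [0.5817, -0.0483, 0.0419]
tool_rot: [180.0, 0.2, 177.6]
force: [-0.4, -0.6, -0.5]
grip_width: 0.0648
grasp_force: 0.0
[ 0.58144217 -0.04832463  0.04163089] [ 0.37402136 -0.21651984 -0.03642243] 0.06282791082604171
```

View pics/w1.png

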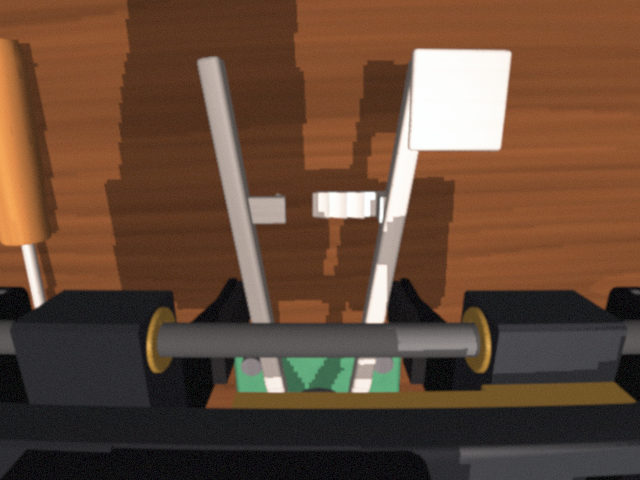

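The bars sit centred between the fingers: bars at columns 262 and 376, fingertips at 240 and 397, at row 320. Now I'll squeeze slowly.

```bash
python3 -m creep '{"translation":[[0,0,0],[0,0,0],[0,0,0],[0,0,0],[0,0,0]],"turn":[[0,0,0],[0,0,0],[0,0,0],[0,0,0],[0,0,0]],"grip":[0.66,0.64,0.62,0.6,0.58]}' 20
python3 -m creep '{"translation":[[0,0,0],[0,0,0],[0,0,0],[0,0,0],[0,0,0]],"turn":[[0,0,0],[0,0,0],[0,0,0],[0,0,0],[0,0,0]],"grip":[0.57,0.55,0.54,0.53,0.53]}' 20
```

```text
time_s: 4.42
tool_pos: [0.5801, -0.0485, 0.0402]
tool_rot: [-180.0, -0.0, 177.6]
force: [-1.3, -1.0, 3.4]
grip_width: 0.0512
grasp_force: 2.4
time_s: 5.05
tool_pos: [0.58, -0.0484, 0.04]
tool_rot: [-180.0, -0.0, 177.6]
force: [-3.5, -1.4, 2.7]
grip_width: 0.0465
grasp_force: 3.0
```

```bash
python3 -m creep '{"translation":[[0,0,0],[0,0,0],[0,0,0],[0,0,0],[0,0,0]],"turn":[[0,0,0],[0,0,0],[0,0,0],[0,0,0],[0,0,0]],"grip":[0.51,0.5,0.49,0.48,0.47]}' 20
python3 -m creep '{"translation":[[0,0,0],[0,0,0],[0,0,0],[0,0,0],[0,0,0]],"turn":[[0,0,0],[0,0,0],[0,0,0],[0,0,0],[0,0,0]],"grip":[0.46,0.45,0.44,0.43,0.43]}' 20
```

```text
time_s: 5.68
tool_pos: [0.5795, -0.0485, 0.0399]
tool_rot: [-180.0, -0.1, 177.6]
force: [-4.4, -2.4, 3.7]
grip_width: 0.0416
grasp_force: 10.2
time_s: 6.3
tool_pos: [0.5791, -0.0484, 0.0399]
tool_rot: [180.0, -0.1, 177.6]
force: [-7.3, -1.7, 5.0]
grip_width: 0.0375
grasp_force: 10.6
```

```bash
python3 -m creep '{"translation":[[0,0,0],[0,0,0],[0,0,0],[0,0,0],[0,0,0]],"turn":[[0,0,0],[0,0,0],[0,0,0],[0,0,0],[0,0,0]],"grip":[0.42,0.41,0.4,0.39,0.385]}' 20
python3 -m creep '{"translation":[[0,0,0],[0,0,0],[0,0,0],[0,0,0],[0,0,0]],"turn":[[0,0,0],[0,0,0],[0,0,0],[0,0,0],[0,0,0]],"grip":[0.375,0.37,0.365,0.36,0.355]}' 20
```

```text
time_s: 6.92
tool_pos: [0.5788, -0.0484, 0.0399]
tool_rot: [180.0, -0.2, 177.6]
force: [-7.8, -2.3, 5.3]
grip_width: 0.0343
grasp_force: 11.1
time_s: 7.55
tool_pos: [0.5785, -0.0484, 0.0399]
tool_rot: [180.0, -0.2, 177.6]
force: [-8.1, -1.6, 5.8]
grip_width: 0.0316
grasp_force: 11.1
```

```bash
python3 -m creep '{"translation":[[0,0,0],[0,0,0],[0,0,0],[0,0,0]],"turn":[[0,0,0],[0,0,0],[0,0,0],[0,0,0]],"grip":[0.35,0.345,0.34,0.337]}' 19
python3 -m creep '{"translation":[[0,0,0],[0,0,0]],"turn":[[0,0,0],[0,0,0]],"grip":[0.335,0.335]}' 19
```

```text
time_s: 8.05
tool_pos: [0.5785, -0.0484, 0.0399]
tool_rot: [180.0, -0.2, 177.6]
force: [-7.9, -1.3, 7.0]
grip_width: 0.0296
grasp_force: 10.2
time_s: 8.3
tool_pos: [0.5784, -0.0484, 0.0399]
tool_rot: [180.0, -0.2, 177.6]
force: [-9.4, -2.1, 6.8]
grip_width: 0.0298
grasp_force: 10.3
```

```bash
python3 -m creep '{"translation":[[0,0,0],[0,0,0],[0,0,0],[0,0,0]],"turn":[[0,0,0],[0,0,0],[0,0,0],[0,0,0]],"grip":[0.332,0.329,0.326,0.326]}' 18
python3 -m creep '{"translation":[[0,0,0],[0,0,0]],"turn":[[0,0,0],[0,0,0]],"grip":[0.323,0.323]}' 18
```

```text
time_s: 8.8
tool_pos: [0.5783, -0.0484, 0.0399]
tool_rot: [180.0, -0.2, 177.6]
force: [-8.4, -1.6, 7.0]
grip_width: 0.0287
grasp_force: 10.8
time_s: 9.05
tool_pos: [0.5783, -0.0484, 0.0399]
tool_rot: [180.0, -0.2, 177.6]
force: [-8.5, -2.2, 6.3]
grip_width: 0.0285
grasp_force: 10.9
```

```bash
python3 -m creep '{"translation":[[0,0,0],[0,0,0],[0,0,0],[0,0,0],[0,0,0]],"turn":[[0,0,0],[0,0,0],[0,0,0],[0,0,0],[0,0,0]],"grip":[0.32,0.33,0.34,0.35,0.36]}' 18
python3 -m creep '{"translation":[[0,0,0],[0,0,0],[0,0,0],[0,0,0],[0,0,0]],"turn":[[0,0,0],[0,0,0],[0,0,0],[0,0,0],[0,0,0]],"grip":[0.38,0.41,0.45,0.5,0.6]}' 18
```

```text
time_s: 9.68
tool_pos: [0.5804, -0.0483, 0.0399]
tool_rot: [-180.0, 0.0, 177.6]
force: [-1.8, -1.4, -0.7]
grip_width: 0.0312
grasp_force: 1.0
time_s: 10.3
tool_pos: [0.5805, -0.0481, 0.0402]
tool_rot: [180.0, 0.0, 177.6]
force: [0.3, 0.8, -0.3]
grip_width: 0.0471
grasp_force: 0.0
```

```bash
python3 -m creep '{"translation":[[0,0,0],[0,0,-0.5],[0,0,-0.6],[0,0,-0.5],[0,0,0]],"turn":[[0,0,0],[0,0,0],[0,0,0],[0,0,0],[0,0,0]],"grip":[0.7,0.7,0.7,0.7,0.7]}'
python3 -m creep '{"translation":[[0,0,0],[0,0,0]],"turn":[[0,0,0],[0,0,0]],"grip":[0.3,0]}'
cat > meas.py <<'E'
from h import *
c=cam('wrist'); P=cloud(c); hsv=cv2.cvtColor(c['frame'],cv2.COLOR_RGB2HSV)
m=((hsv[:,:,1]<60)&(hsv[:,:,2]>120))&(P[:,:,2]>0.04)&(P[:,:,2]<0.085)
Q=P[m]
for x in np.arange(.47,.62,.01):
    s=Q[abs(Q[:,0]-x)<.002]
    if len(s)<3: continue
    y=np.sort(s[:,1]); g=np.split(y,np.flatnonzero(np.diff(y)>.003)+1)
    print(round(x,3),[(round(float(a[0]),4),round(float(a[-1]),4),round(float(np.median(s[(s[:,1]>=a[0])&(s[:,1]<=a[-1]),2])),4)) for a in g if len(a)>2])
pl=(m&(P[:,:,2]>.0655)).astype(np.uint8); pl=cv2.morphologyEx(pl,cv2.MORPH_OPEN,np.ones((9,9)))
n,l,st,ce=cv2.connectedComponentsWithStats(pl)
for i in range(1,n):
    q=P[l==i]; print('plate',st[i],q.min(0).round(4),q.max(0).round(4),np.median(q,0).round(4))
import sys; save(c,sys.argv[1]); o=env.get_obs(); print(o['time_s'],o['tool_pos'],o['tool_rot'])
E
python3 meas.py w2.png; python3 - <<'E'
from h import *
c=cam('scene'); save(c,'s2.png',(260,210,440,340),4)
E
```

```text
time_s: 10.92
tool_pos: [0.5828, -0.0486, 0.172]
tool_rot: [179.9, 0.4, 177.6]
force: [-0.9, 0.4, -0.0]
grip_width: 0.061
grasp_force: 0.0
time_s: 11.18
tool_pos: [0.5794, -0.0481, 0.1667]
tool_rot: [-180.0, -0.1, 177.6]
force: [0.4, 0.1, -0.1]
grip_width: 0.0481
grasp_force: 0.0
0.48 [(-0.0605, -0.0525, 0.0644), (-0.0364, -0.0026, 0.0668)]
0.49 [(-0.0603, -0.0527, 0.0646), (-0.0361, -0.0018, 0.0665)]
0.5 [(-0.0609, -0.0532, 0.0646), (-0.0364, -0.0014, 0.0667)]
0.51 [(-0.0613, -0.0537, 0.0646), (-0.0373, -0.0184, 0.0651)]
0.52 [(-0.0613, -0.0536, 0.0648), (-0.0378, -0.0301, 0.0646)]
0.53 [(-0.0657, -0.0304, 0.0612)]
0.54 [(-0.0656, -0.0543, 0.0643), (-0.0476, -0.0314, 0.0644)]
0.55 [(-0.0624, -0.0551, 0.0643), (-0.0389, -0.0317, 0.0644)]
0.56 [(-0.0623, -0.0549, 0.0642), (-0.0392, -0.0319, 0.0644)]
0.57 [(-0.0628, -0.0554, 0.0643), (-0.0401, -0.0321, 0.0645)]
0.58 [(-0.0634, -0.0559, 0.0644), (-0.0406, -0.0333, 0.0644)]
0.59 [(-0.0633, -0.0564, 0.0646), (-0.041, -0.0335, 0.0645)]
0.6 [(-0.0639, -0.0562, 0.0645), (-0.0414, -0.0338, 0.0645)]
0.61 [(-0.0643, -0.0563, 0.0644), (-0.0418, -0.034, 0.0644)]
0.62 [(-0.0642, -0.0566, 0.0644), (-0.0421, -0.0351, 0.0645)]
plate [341  94  13  14 174] [ 0.4798 -0.0287  0.0656] [ 0.4882 -0.0206  0.0691] [ 0.4838 -0.0246  0.0669]
plate [352 104  22  32 435] [ 0.4865 -0.0218  0.0655] [ 0.5068 -0.0075  0.069 ] [ 0.4987 -0.015   0.0668]
plate [337 127  10   9  90] [ 0.5006 -0.0319  0.0657] [ 0.506  -0.0257  0.0687] [ 0.5033 -0.0288  0.0668]
plate [306 358  25  15 341] [ 0.6707 -0.0616  0.0661] [ 0.6872 -0.0426  0.0766] [ 0.6774 -0.0521  0.0746]
11.225 [ 0.57942519 -0.0482124   0.16669478] [-1.79980959e+02 -1.44576089e-01  1.77582170e+02]
```

View pics/w2.png

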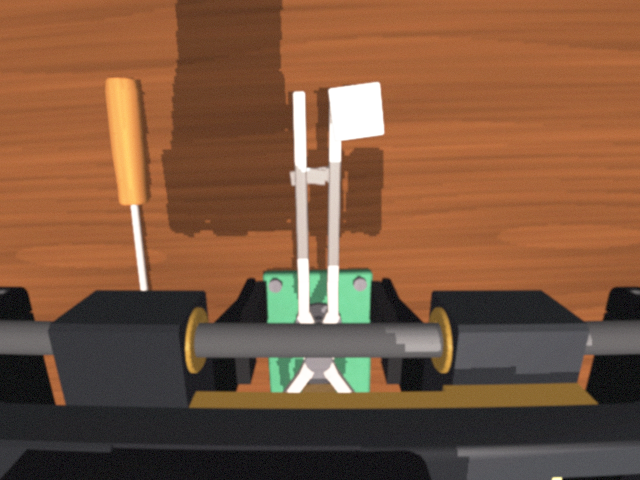

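View pics/s2.png

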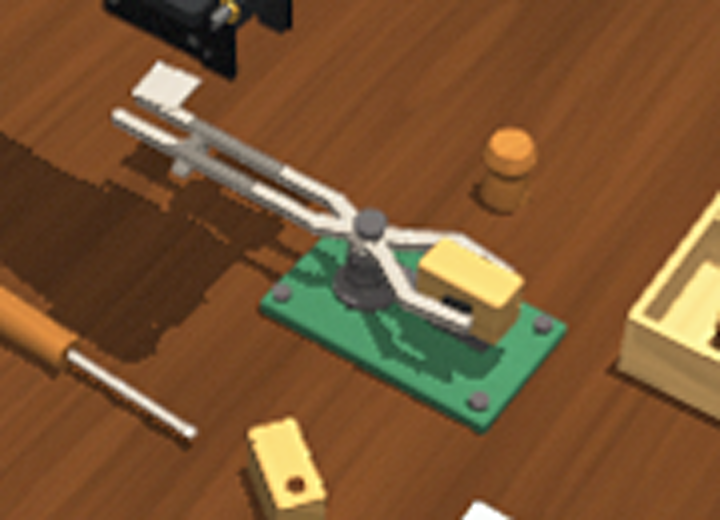

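The handles are held at 30.1 mm over the outsides, so the last tooth has caught. The scene crop shows the jaws shut on the block. The plate's corners in the wrist view are (330,87), (379,82), (384,136) and (334,141).

```bash
python3 -m creep '{"translation":[[0,0,0],[0,0,0]],"turn":[[0,0,0],[0,0,0]],"grip":[0,0]}'
python3 - <<'E'
from h import *
c=cam('wrist'); P=cloud(c); hsv=cv2.cvtColor(c['frame'],cv2.COLOR_RGB2HSV)
w=ray(c,[[330,87],[379,82],[384,136],[334,141]],.0668); print(w.round(4),w.mean(0), np.linalg.norm(np.diff(w,axis=0),axis=1))
# dowel end / pale wood block from the top camera
t=cam('top'); o=env.get_obs(); p=o['tool_pos']; d=w.mean(0)-p
psi=np.radians(o['tool_rot'][2]); print(p,o['grip_width'],'units x,y,z:',np.array([d[0]*np.cos(psi)+d[1]*np.sin(psi), d[0]*np.sin(psi)-d[1]*np.cos(psi), -d[2]])/.08)
E
```

```text
time_s: 11.52
tool_pos: [0.5802, -0.0483, 0.1679]
tool_rot: [-180.0, -0.0, 177.6]
force: [-0.1, 0.2, 0.3]
grip_width: 0.0208
grasp_force: 0.0
[[ 4.761e-01 -3.570e-02  6.680e-02]
 [ 4.743e-01 -3.500e-03  6.680e-02]
 [ 5.088e-01 -2.000e-04  6.680e-02]
 [ 5.107e-01 -3.420e-02  6.680e-02]] [ 0.49248693 -0.0183928   0.0668    ] [0.03224187 0.03470107 0.03402666]
[ 0.58031791 -0.04828905  0.16806708] 0.013014236850689852 units x,y,z: [1.11266615 0.32708477 1.26583844]
```

```bash
python3 -m creep '{"translation":[[0.55,0.16,0],[0.56,0.17,0],[0,0,0.6],[0,0,0.4],[0,0,0.1]],"turn":[[0,0,0],[0,0,0],[0,0,0],[0,0,0],[0,0,0]],"grip":[0,0,0,0,0]}'
python3 -m creep '{"translation":[[0,0,0],[0,0,0]],"turn":[[0,0,0],[0,0,0]],"grip":[0,0]}'
```

```text
time_s: 12.25
tool_pos: [0.4912, -0.0182, 0.0786]
tool_rot: [-180.0, -0.2, 177.6]
force: [-0.1, -0.5, 0.1]
grip_width: 0.0006
grasp_force: 0.0
time_s: 12.5
tool_pos: [0.494, -0.0182, 0.0815]
tool_rot: [180.0, 0.1, 177.6]
force: [0.3, 0.3, -0.1]
grip_width: 0.0007
grasp_force: 0.0
```

```bash
python3 -m creep '{"translation":[[0.01,0,0.06],[0,0,0.06],[0,0,0.015],[0,0,0],[0,0,0]],"turn":[[0,0,0],[0,0,0],[0,0,0],[0,0,0],[0,0,0]],"grip":[0,0,0,0,0]}'
python3 -m creep '{"translation":[[0,0,0.015],[0,0,0.01],[0,0,0.01],[0,0,0]],"turn":[[0,0,0],[0,0,0],[0,0,0],[0,0,0]],"grip":[0,0,0,0]}'
```

```text
time_s: 13.12
tool_pos: [0.492, -0.0181, 0.0694]
tool_rot: [180.0, 0.0, 177.6]
force: [1.0, 0.1, 0.3]
grip_width: 0.0002
grasp_force: 0.0
time_s: 13.62
tool_pos: [0.4919, -0.0181, 0.0665]
tool_rot: [180.0, 0.0, 177.6]
force: [-0.3, 0.1, 0.6]
grip_width: 0.0001
grasp_force: 0.1
```

Nearly touching, so I'll press in small steps.

```bash
python3 -m creep '{"translation":[[0,0,0.012],[0,0,0.012],[0,0,0]],"turn":[[0,0,0],[0,0,0],[0,0,0]],"grip":[0,0,0]}'
python3 -m creep '{"translation":[[0,0,0.012],[0,0,0.012],[0,0,0]],"turn":[[0,0,0],[0,0,0],[0,0,0]],"grip":[0,0,0]}'
```

```text
time_s: 14.0
tool_pos: [0.4916, -0.018, 0.0647]
tool_rot: [180.0, -0.0, 177.6]
force: [-2.8, 1.3, 4.1]
grip_width: 0.0004
grasp_force: 2.3
time_s: 14.38
tool_pos: [0.4915, -0.0179, 0.0629]
tool_rot: [180.0, -0.1, 177.6]
force: [-3.8, 2.1, 5.7]
grip_width: 0.0007
grasp_force: 3.0
```

```bash
python3 -m creep '{"translation":[[0,0,0.012],[0,0,0.012],[0,0,0]],"turn":[[0,0,0],[0,0,0],[0,0,0]],"grip":[0,0,0]}'
python3 -m creep '{"translation":[[0,0,0.008],[0,0,0]],"turn":[[0,0,0],[0,0,0]],"grip":[0,0]}'
```

```text
time_s: 14.75
tool_pos: [0.4928, -0.0163, 0.0614]
tool_rot: [179.9, 0.1, 177.6]
force: [-0.5, 3.3, 6.3]
grip_width: 0.0006
grasp_force: 2.8
time_s: 15.0
tool_pos: [0.4933, -0.016, 0.0611]
tool_rot: [179.8, 0.2, 177.6]
force: [-0.8, 4.3, 6.1]
grip_width: 0.0006
grasp_force: 3.0
```

The teeth have parted, because the plate is now dragging the finger left. I'll ease it outwards.

```bash
python3 -m creep '{"translation":[[-0.006,0.03,0.002],[-0.006,0.03,0],[-0.006,0.03,0],[-0.006,0.03,0],[-0.006,0.03,0]],"turn":[[0,0,0],[0,0,0],[0,0,0],[0,0,0],[0,0,0]],"grip":[0,0,0,0,0]}'
python3 -m creep '{"translation":[[-0.006,0.03,0],[-0.006,0.03,0],[-0.006,0.03,0],[-0.006,0.03,0],[0,0.01,0]],"turn":[[0,0,0],[0,0,0],[0,0,0],[0,0,0],[0,0,0]],"grip":[0,0,0,0,0]}'
```

```text
time_s: 15.62
tool_pos: [0.4961, -0.005, 0.0609]
tool_rot: [179.9, 0.1, 177.6]
force: [-0.8, 1.5, 6.3]
grip_width: 0.0002
grasp_force: 3.1
time_s: 16.25
tool_pos: [0.4982, 0.0023, 0.0607]
tool_rot: [-179.9, 0.1, 177.5]
force: [-2.2, -4.1, 6.9]
grip_width: 0.0002
grasp_force: 3.1
```

```bash
python3 -m creep '{"translation":[[0,0,-0.05],[0,0,-0.1],[0,0,-0.5],[0,0,-0.6],[0,0,-0.3]],"turn":[[0,0,0],[0,0,0],[0,0,0],[0,0,0],[0,0,0]],"grip":[0,0,0,0,0]}'
python3 -m creep '{"translation":[[0,0,0],[0,0,0],[0,0,0],[0,0,0]],"turn":[[0,0,0],[0,0,0],[0,0,0],[0,0,0]],"grip":[0,0,0,0]}'
python3 meas.py w3.png | grep -E '^0.5[678]|plate'; python3 - <<'E'
from h import *
c=cam('top'); save(c,'t3.png',(270,140,430,280),4)
E
```

```text
time_s: 16.88
tool_pos: [0.4982, 0.0048, 0.1867]
tool_rot: [179.9, 0.2, 177.6]
force: [0.0, -0.1, -1.0]
grip_width: 0.0005
grasp_force: 0.0
time_s: 17.38
tool_pos: [0.4966, 0.004, 0.183]
tool_rot: [-180.0, -0.1, 177.6]
force: [-0.8, 0.8, -0.3]
grip_width: 0.0004
grasp_force: 0.0
plate [312 216   9   9  81] [4.817e-01 1.000e-04 6.550e-02] [0.4883 0.0064 0.0684] [0.4849 0.0032 0.0668]
plate [330 220   9  13 117] [0.4854 0.0135 0.0657] [0.4951 0.0199 0.0677] [0.4902 0.0167 0.0667]
```

View pics/t3.png

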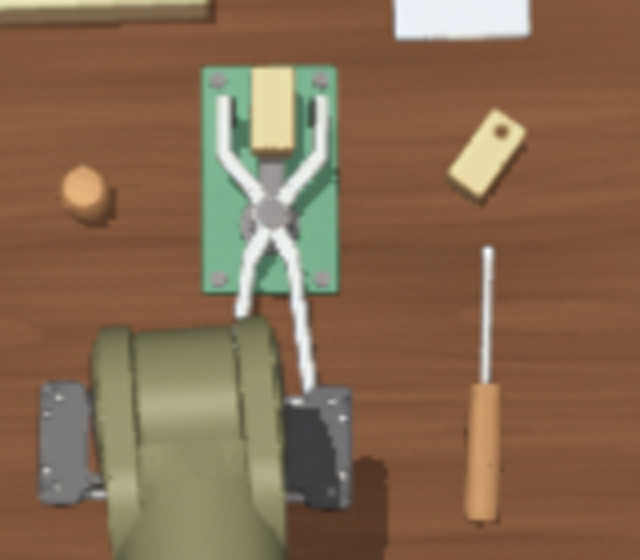

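View pics/w3.png

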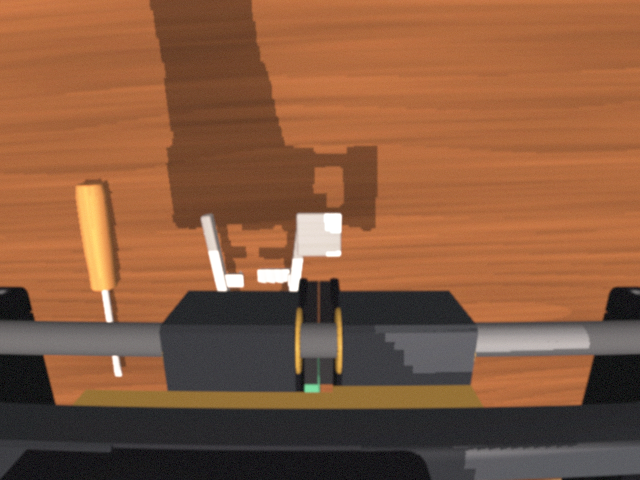

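The top crop shows the jaws wide apart at (225,100) and (322,100), with nothing sticking out of the block's left side at (252,110). The wrist view shows the handles spread and the teeth parted at (232,280) and (272,275). Everything beside the tongs lies as it was, so I'm handing in.

```bash
python3 -c "
from cell import env
print(env.sign_off())"
```

```text
the job is handed in; nothing more can be done
None
```

The job is handed in, though sign-off returned no verdict: the tongs held on the last tooth, the dowel looks flush in the last picture, the handles sprang open again, and nothing else visible there had moved.

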